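# Clear the bed of the length gauge and run the punch home

## Task

A V-block has been left on the bed of the punch length gauge, in the way of its carriage. First lift it off and stand it, groove up, near the middle of the rubber mat without dropping it; then slide the carriage up to the lying punch and on until you feel the punch come home against the stop hidden in the hood, press it there firmly but not hard for a moment, and let go with the carriage still touching the punch. Leave everything else on the plate where it is.

Things in the scene. Friction and masses are not known exactly. Their poses are not given: they have to be found in the camera images.
- gauge: Punch length gauge, fixed: aluminium bed 460 mm long (x = -260 to 200 mm), 90 mm wide, top 20 mm above the plate. x runs along the bed from the carriage towards the hooded head, y across, z up; the origin lies on the plate under the bed's middle line. A steel V cradle at x = 20 to 200 mm holds the punch.
- hood_mouth (a point): Mouth of the gauge's grey hood, on the punch's axis, 40 mm above the plate. The hood is 100 mm long, 86 mm wide, 78 mm high, open towards the carriage. Inside, out of sight, a rigid ball-ended stop is clamped on the axis, at another depth each time: the punch's tip meets it 35 to 65 mm beyond the mouth.
- carriage (a joint): Travel of the gauge's carriage along the bed towards the head, in m: 0 is the far end away from the head, 0.215 its limit. Sliding it takes about 4 to 5 N; it stays where it is left. The punch adds 2 to 6 N while it is pushed along; at the stop the force rises at once.
- carriage_grip (a point): Centre of the carriage's grip post, a square dark post 20 x 20 mm, 34 mm tall, standing on the middle of the steel carriage block (50 mm along the bed, 94 mm wide, its top 58 mm above the plate); this point is 75 mm above the plate, the post's top 92 mm. Axes as the gauge's.
- carriage_nose (a point): Foremost point of the carriage's round nose, which pushes the punch: 45 mm ahead of the grip post, 40 mm above the plate.
- vblock_center (a point): Centre (half-way up) of the loose steel V-block that stands on the bed between carriage and punch: 70 mm long (its x, along the groove, roughly along the bed), 42 mm wide, 42 mm high, about 0.8 kg, groove (24 mm wide, 20 mm deep) on top.
- punch_center (a point): Middle of the loose steel punch lying in the V cradle, tip under the hood: 140 mm long, 26 mm in diameter for 100 mm and 18 mm for the last 40 mm at the tip, about 0.5 kg; its axis is 40 mm above the plate. x points to the tip. At the start it lies 5 to 55 mm short of the stop.
- punch_tail (a point): Centre of the punch's flat rear end, which the carriage's nose pushes.
- mat_top (a point): Centre of the top face of a fixed square rubber mat, 150 x 150 mm, 3 mm thick, on the plate: the parking place for the V-block.
- bushing: Bystander: black oxide die bushing, a standing ring 60 mm across, 50 mm high; origin under its centre.
- height_block: Bystander: red anodized stepped height block, 90 x 40 mm, 70 mm high; origin under its centre.
- square: Bystander: engineer's square lying flat, 100 mm stock and 130 mm blade; origin under the middle of the stock.
- rack: Bystander: slotted aluminium rack with five upright punches, 90 x 240 mm, 108 mm high; origin under its centre.
- case: Bystander: closed wooden gauge case, 100 x 140 mm, 50 mm high; origin under its centre.
- plug_gauge: Bystander: double-ended plug gauge lying flat, 113 mm long, 24 mm thick; origin under its middle.
- spray: Bystander: white bottle, 48 mm across, 130 mm high; origin under its centre.
There are look-alikes about, which are no part of the job. Leave any pink look-alike of the part that bears vblock_center alone. Of the things that look like the part that bears mat_top, take the one that is nearest to the robot's base at the start.

How it is judged:
On the way, in this order (a step that is already met when the one before it is completed fails the run):
1. the V-block stands groove up on the mat, let go, while the punch still lies where it was (horizontal distance between vblock_center and mat_top below 0.035 m and height (world z) of vblock_center below 0.029 m and angle between vblock_center's own z axis and vertical below 0.1 rad and linear speed of vblock below 0.02 m/s and contact force between the fingers and vblock below 0.1 N and distance of punch_center from where it was at the start of the episode below 0.004 m), for 0.2 s.
2. the punch is pressed against the hidden stop with more than 4 N (contact force between punch and stop above 4 N), for 0.3 s.
At the end, for the whole second after the job is handed in: The V-block stands groove up on the mat (centre within 35 mm of the mat's centre, tilt under 0.1 rad), released and at rest; the punch is home (tip within 3 mm of the hidden stop) and the carriage's nose is within 3 mm of the punch's rear end (horizontal distance between vblock_center and mat_top below 0.035 m and height (world z) of vblock_center below 0.029 m and angle between vblock_center's own z axis and vertical below 0.1 rad and linear speed of vblock below 0.02 m/s and contact force between the fingers and vblock below 0.1 N and distance between punch_tip and stop_tip below 0.003 m and distance between carriage_nose and punch_tail below 0.003 m and linear speed of punch below 0.01 m/s); the robot touches nothing.
It fails at once if the punch is forced against the stop with more than 50 N (contact force between punch and stop above 50 N).
It fails at once if the V-block is dropped: it comes down on the mat faster than 0.45 m/s (height (world z) of vblock_center below 0.038 m and linear speed of vblock above 0.45 m/s).
It fails at once if a bystander is shifted by more than 20 mm or tipped over (distance of any of bushing, height_block, square, rack, case, plug_gauge, spray from where it was at the start of the episode above 0.02 m or angle between any of bushing, height_block, square, rack, case, plug_gauge, spray's own z axis and vertical above 0.3 rad).
It also fails if it takes over 56 s, if anything falls off the work surface, if the arm or the gripper's body presses on something with over 40 N, if the wrist force passes 120 N, or if a joint passes its speed limit or range.

## Robot

A 6-joint arm with a two-finger parallel gripper is mounted at the origin on the work surface. World frame = base frame: x ahead of the robot, y to its left, z up, the work surface at z = 0. Lengths are in m, angles in rad, forces in N, time in s.
With the tool pointing down it reaches from about 0.425 to 0.95 m from the base axis. Payload 3.5 kg.
Tool frame: the origin (TCP) lies midway between the tips of the shut fingers; the grasp point (between the pads) lies 19 mm behind it; z points along the fingers, y is the line along which they close (so a half turn about z gives the same grasp; the last joint's range is limited). The gripper opens to 85 mm and grips with 20 to 120 N. Pads are 22 mm wide; open, the fingers measure 114 mm over their backs; the gripper's body (76 mm by 85 mm) begins 54 mm behind the grasp point. The pads swing forward as they close: fully open they stand 13 mm farther back than shut.
Start: joints at [1.094, 0.286, 1.577, -0, 1.279, -0.15], TCP at [0.217, 0.639, 0.231] pointing down, gripper open.
Joint ranges: [-2.77, 2.77], [-0.9, 2.22], [0.21, 2.48], [-1.53, 4.67], [0.24, 2.81], [-2.84, 2.84]. Speed limits (rad/s): [2.79, 2.79, 3.14, 3.14, 3.14, 3.14].

## Interface

Orientations are given as a unit quaternion [x, y, z, w].
In Python, from plant import ctrl, cams, order gives the robot as it stands.
- The arm moves only by the tool move_arm, never from a script. Its argument "plan" is one flat list of numbers, 7 for each row, row after row: the shift along the world's x, y, z in mm, then the turn, a rotation vector about the world's x, y, z in degrees, then the finger opening in mm, from 0 to 85.4. A call has 1 to 12 rows; each row shifts and turns the commanded pose from where the row before left it; what a row does not reach is not made up. A row lasts 1/10 s, in which the tool goes at most 50 mm and 8.59 degrees, less where a joint would pass 70% of its speed; a pose out of reach is approached as far as the arm can. A call is refused whole if a number of a shift passes 50 or a number of a turn 8.59, either way. A call with a gripper value outside its range is refused whole. The fingers move at their own pace and stop on an object; "newtons" is the grip in N (left out, the last holds). Time passes only in rows, so rows that do not move let the fingers close. It gives the time, the measured TCP pose, the force, the opening and the grip force at its end, in the units of the state.
- ctrl.get_state(): the state, without advancing time (a new reading comes with each control period).
- cams.read_camera(name): name is "scene" or "top"; returns a dict with "color" (420x560x3 uint8, red, green, blue), "fov_y" (degrees; the focal length in pixels is half the picture's height over the tangent of half this angle, whatever the lens; pixels are square), "cx", "cy" (the principal point, pixels), "origin" and "orientation" of the camera in the world. Camera axes: x right, y up, looking along -z (the intrinsics and any distortion apply to the point x, -y, -z); pixel columns grow to the right and rows downward; lengths in m; the calibration is good to about 2 mm. A picture is of the moment at which its call begins. There is no depth.
- order.sign_off(): hands the job in; it is judged then, once.
The state is a dict: "time": time; "qpos": joint angles; "dq": joint speeds; "joint_efforts": joint torques, N m; "eef_pos": TCP position; "tcp_rot": TCP orientation; "contact_force": force on the tool from outside, world axes, zero at the start; "wrist_torque": the same for the moment, N m; "opening": opening from 0.0 (shut) to 1.0 (fully open); "finger_force": force on a finger pad.
Only numpy, scipy, OpenCV 4.12 (cv2) and the standard library are available. Lean on these libraries where they do the work, as an engineer would, in place of code of your own. Each camera call takes 0.05 s, during which the arm holds its last target. There are 200 camera calls.

## Working session

There is one attempt and no reset: what is moved stays moved. The work goes in short steps, Python scripts to look and compute and a tool call to move; the robot and the scene stay as the last step left them, time stands still between calls to the robot, and variables do not carry over. Pictures are saved under pics/ and viewed, at most 10 in all, crops included, and the job is handed in when it is done.

Besides the shell and the picture viewer there is one more tool, called after "Emit:" by a JSON object that holds its "name" and its "arguments", one argument or row to a line. move_arm: Moves the arm, as the interface text tells. Its arguments: {"type":"object","properties":{"plan":{"type":"array","items":{"type":"number"}},"newtons":{"type":"number"}},"required":["plan"]}

```bash
mkdir -p pics
cat > h.py <<'E'
import numpy as np, cv2
from scipy.spatial.transform import Rotation as R
from plant import ctrl, cams, order
def cam(n):
    d=cams.read_camera(n); return d
def ray(d,u,v):
    f=210/np.tan(np.radians(d['fov_y'])/2)
    p=np.array([[[u,v]]],float)
    K=np.array([[f,0,d['cx']],[0,f,d['cy']],[0,0,1]])
    dist=np.array(d.get('distortion',[0,0,0,0,0]),float).ravel()
    x,y=cv2.undistortPoints(p,K,dist)[0,0]
    return np.array(d['origin']),R.from_quat(d['orientation']).apply([x,-y,-1])
def at(d,u,v,z):
    o,r=ray(d,u,v); return o+r*(z-o[2])/r[2]
def save(d,n,box=None,s=1):
    c=d['color'][:,:,::-1]
    if box: c=c[box[1]:box[3],box[0]:box[2]]
    cv2.imwrite(f'pics/{n}.png',cv2.resize(c,None,fx=s,fy=s,interpolation=cv2.INTER_CUBIC))
E
python3 - <<'E'
from h import *
import pickle
for n in('top','scene'):
    d=cam(n); save(d,n,s=1.42); pickle.dump(d,open(n+'.pkl','wb'))
    print({k:v for k,v in d.items() if k!='color'})
print(ctrl.get_state())
E
```

```text
{'fov_y': 51.82147877272869, 'cx': 272.0074968471076, 'cy': 212.33856465838446, 'origin': array([0.25519216, 0.02204502, 1.22383519]), 'orientation': array([-0.07344207,  0.07989432,  0.72381094, -0.68141095])}
{'fov_y': 54.2559620792509, 'cx': 275.09219470112964, 'cy': 215.33387485931783, 'origin': array([1.20745759, 0.42326642, 0.76119921]), 'orientation': array([0.21507542, 0.36873292, 0.77028782, 0.473746  ])}
{'time': 0.1, 'qpos': array([ 1.09400721e+00,  2.87127747e-01,  1.57803109e+00,  2.32368438e-05,
        1.27858324e+00, -1.49963177e-01]), 'dq': array([-0.00093924, -0.00210611, -0.00237696,  0.00092187, -0.00086431,
        0.00037656]), 'joint_efforts': array([ 7.17760813e-04, -4.07299483e+01, -2.93697453e+01, -1.28150759e-04,
        3.50305512e-03,  3.88616115e-06]), 'eef_pos': array([0.2163709 , 0.63875983, 0.23005144]), 'tcp_rot': array([ 1.62689871e-01,  9.86676670e-01, -1.01893993e-03, -3.41883391e-04]), 'contact_force': array([-0.62558173,  0.18841061, -0.09986846]), 'wrist_torque': array([0.04296857, 0.073477  , 0.01737085]), 'finger_force': 0.0, 'opening': 0.9996306838057178}
```

View pics/top.png

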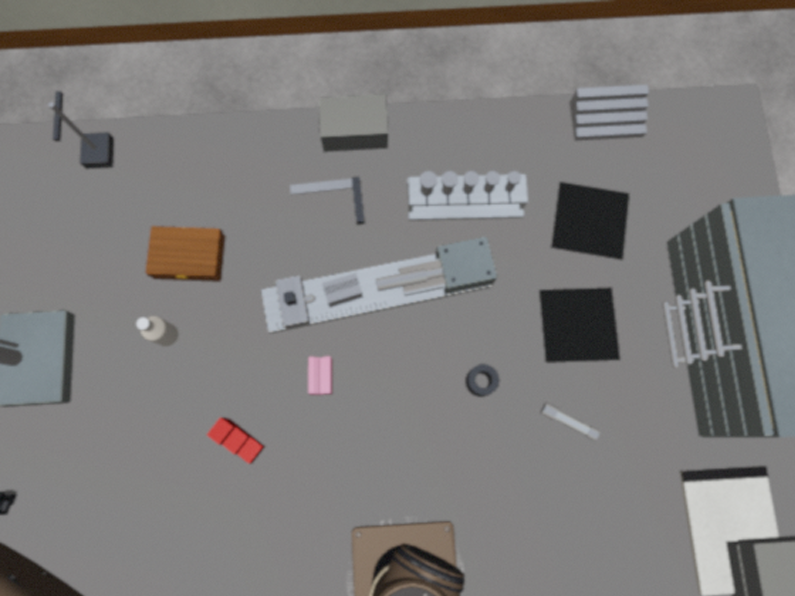

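View pics/scene.png

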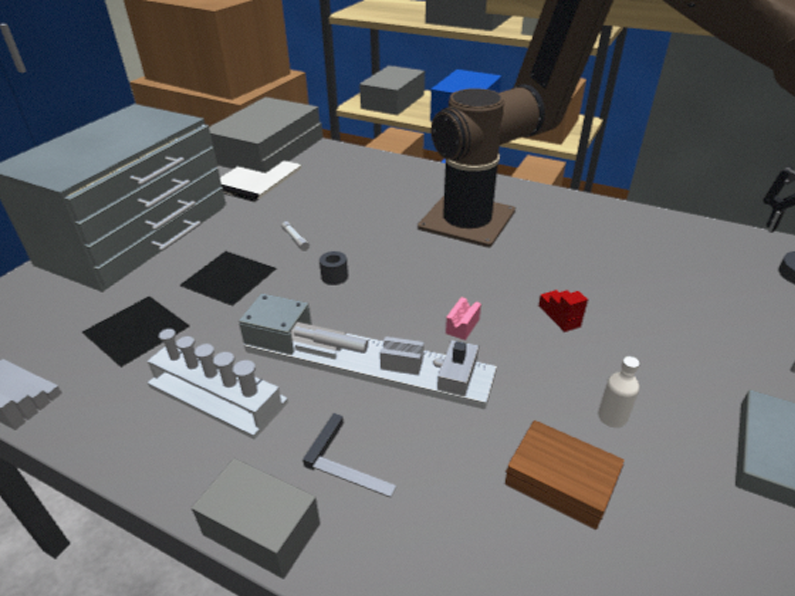

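Top view (scaled by 1.42): the steel V-block stands on the bed at (341,290) and its pink look-alike is at (319,375), so I'll take the steel one. The black mats are at (591,220) and (579,325). The base is at about (405,570), so the mat at (579,325) is nearer. One enlarged crop should confirm both, and I'll measure from it too.

Run:
```python
from h import *
import pickle
d=pickle.load(open('top.pkl','rb')); save(d,'crop',(175,150,445,270),2.95)
g=cv2.cvtColor(d['color'],cv2.COLOR_RGB2HSV)
m=(g[:,:,2]<30).astype(np.uint8)
for c in cv2.findContours(m,0,2)[0]:
    if cv2.contourArea(c)>1000:
        r=cv2.minAreaRect(c); p=at(d,*r[0],.003); print('dark',r,p.round(4),np.hypot(*p[:2]).round(3))
s=pickle.load(open('scene.pkl','rb')); save(s,'scrop',(165,200,355,290),4.2)
```

```text
(no output)
```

View pics/crop.png

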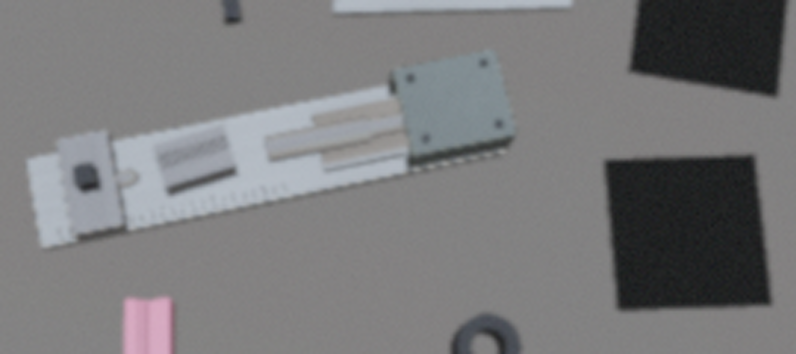

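View pics/scrop.png

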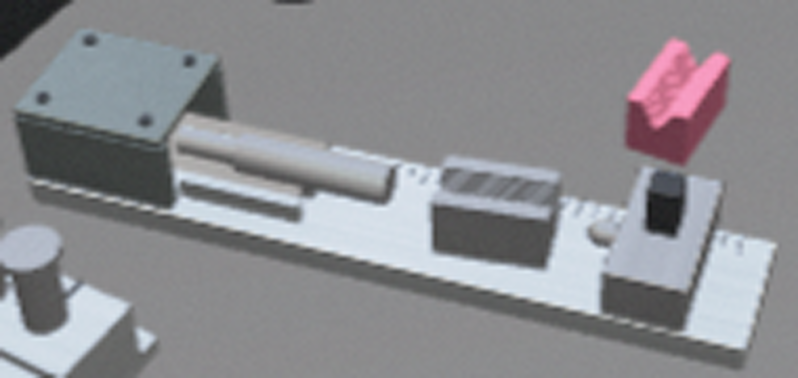

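The crop shows the steel V-block's top face between about (155,145) and (237,168), the dark post at (86,174), and the punch tail at about (268,148). The nearer mat is centred at about (687,232). Pink block and far mat are clearly different items.

Run:
```python
from h import *
import pickle
d=pickle.load(open('top.pkl','rb'));s=pickle.load(open('scene.pkl','rb'))
T=lambda u,v,z:at(d,175+u/2.95-.33,150+v/2.95-.33,z)
S=lambda u,v,z:at(s,165+u/4.2-.38,200+v/4.2-.38,z)
def show(n,f,pts,z):
    P=np.array([f(*p,z) for p in pts]); e=np.diff(np.vstack([P,P[:1]]),axis=0)
    print(n,P.mean(0).round(4),'len',np.linalg.norm(e,axis=1).round(3),'ang',np.degrees(np.arctan2(e[:,1],e[:,0])).round(1))
show('vb',T,[(155,145),(228,128),(237,168),(168,188)],.062)
show('mat',T,[(605,160),(753,155),(771,303),(619,309)],.003)
show('carr',T,[(56,140),(108,131),(127,228),(75,237)],.058)
show('hood',T,[(390,73),(492,52),(514,133),(410,157)],.078)
print('post',T(86,174,.092),'tail',T(266,148,.045),'bed left',T(27,158,.02),T(42,247,.02))
show('S vb',S,[(447,157),(560,170),(550,216),(432,203)],.062)
show('S carr',S,[(641,165),(722,181),(687,291),(602,276)],.058)
show('S hood',S,[(85,30),(219,56),(170,143),(16,112)],.078)
print('S post',S(667,180,.092),'tail',S(388,180,.04),'bed',S(777,241,.02),S(745,352,.02))
```

```text
vb [0.5429 0.0862 0.062 ] len [0.07  0.04  0.067 0.043] ang [ -79.9 -170.7  103.2   14. ]
mat [ 0.4552 -0.3832  0.003 ] len [0.146 0.147 0.147 0.147] ang [-91.5 178.8  88.8  -1.3]
carr [0.5243 0.1863 0.058 ] len [0.05  0.095 0.049 0.095] ang [ -83.2 -171.1   96.6    9.4]
hood [ 0.5762 -0.1542  0.078 ] len [0.099 0.081 0.1   0.083] ang [ -81.3 -170.8   99.9    8.4]
post [0.525741   0.18616304 0.092     ] tail [0.55211567 0.02118139 0.045     ] bed left [0.5623266  0.25332993 0.02      ] [0.47385054 0.24048147 0.02      ]
S vb [0.5489 0.0911 0.062 ] len [0.068 0.039 0.069 0.04 ] ang [ 106.6   16.4  -72.7 -164.8]
S carr [0.5329 0.19   0.058 ] len [0.049 0.093 0.048 0.095] ang [  99.7    8.8  -77.4 -170.4]
S hood [ 0.5842 -0.1506  0.078 ] len [0.094 0.084 0.103 0.085] ang [  99.6   13.4  -79.8 -172.3]
S post [0.53031992 0.18910932 0.092     ] tail [0.55274834 0.01843386 0.04      ] bed [0.47790132 0.24310575 0.02      ] [0.56878336 0.25615899 0.02      ]
```

Emit:
{"name": "move_arm", "arguments": {
  "plan": [26,-42,0,0,0,-4.7,85,26,-42,0,0,0,-4.7,85,26,-42,0,0,0,-4.7,85,26,-42,0,0,0,-4.7,85,26,-42,0,0,0,-4.7,85,26,-42,0,0,0,-4.7,85,26,-42,0,0,0,-4.7,85,26,-42,0,0,0,-4.7,85,26,-42,0,0,0,-4.7,85,26,-42,0,0,0,-4.7,85,26,-42,0,0,0,-4.7,85,26,-42,0,0,0,-4.7,85],
  "newtons": 50
}}

```text
time: 1.3
eef_pos: [0.5291, 0.1334, 0.231]
tcp_rot: [0.611, 0.792, -0.0, -0.0]
contact_force: [1.1, 1.1, 0.6]
opening: 1.001
finger_force: 0.0
```

Emit:
{"name": "move_arm", "arguments": {
  "plan": [16,-45,0,0,0,0,85,0,0,-40,0,0,0,85,0,0,-45,0,0,0,85,0,0,-45,0,0,0,85,0,0,0,0,0,0,85,0,0,0,0,0,0,85]
}}

```text
time: 1.9
eef_pos: [0.5441, 0.0903, 0.101]
tcp_rot: [0.61, 0.793, -0.001, -0.001]
contact_force: [1.0, 0.3, 1.2]
opening: 0.994
finger_force: 0.0
```

Run:
```python
from h import *
d=cam('scene'); save(d,'s2',(165,130,365,290),3.9)
```

```text
(no output)
```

View pics/s2.png

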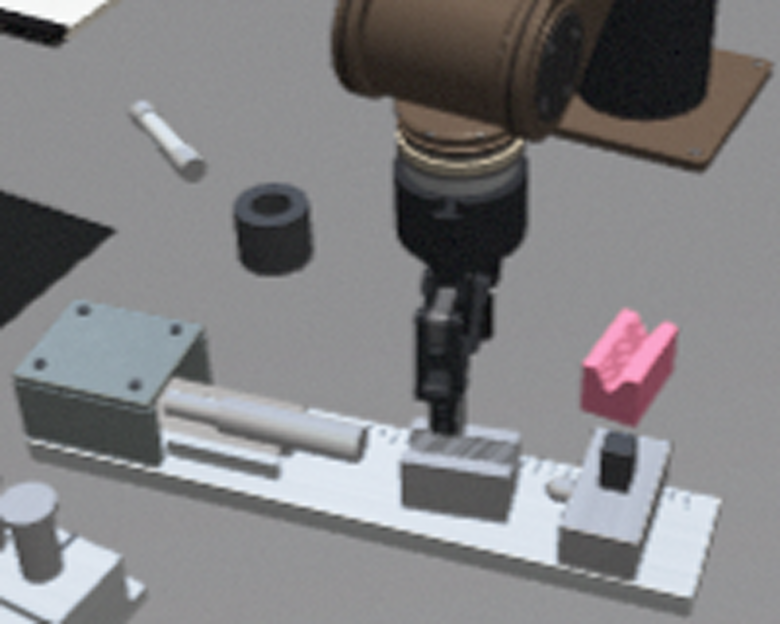

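The image shows the fingers at about (445,425), straddling the block at about (460,470), and they line up with it. Descending and gripping.

Emit:
{"name": "move_arm", "arguments": {
  "plan": [0,0,-35,0,0,0,85,0,-2,-35,0,0,0,85,0,0,0,0,0,0,85,0,0,0,0,0,0,20,0,0,0,0,0,0,20,0,0,0,0,0,0,20,0,0,0,0,0,0,20,0,0,0,0,0,0,20,0,0,0,0,0,0,20,0,0,0,0,0,0,20],
  "newtons": 60
}}

```text
time: 2.95
eef_pos: [0.5472, 0.0884, 0.0344]
tcp_rot: [0.61, 0.793, 0.002, 0.002]
contact_force: [0.0, 0.5, 6.8]
opening: 0.482
finger_force: 64.8
```

Emit:
{"name": "move_arm", "arguments": {
  "plan": [0,0,10,0,0,0,20,0,0,30,0,0,0,20,0,0,40,0,0,0,20,0,0,40,0,0,0,20,0,-20,20,0,0,0,20,-8,-40,0,0,0,0,20,-9,-45,0,0,0,0,20,-9,-45,0,0,0,0,20,-9,-45,0,0,0,0,20,-9,-45,0,0,0,0,20,-9,-45,0,0,0,0,20,-9,-45,0,0,0,0,20]
}}

```text
time: 4.15
eef_pos: [0.4804, -0.2423, 0.1697]
tcp_rot: [0.61, 0.793, 0.0, -0.002]
contact_force: [2.1, 0.5, -7.0]
opening: 0.482
finger_force: 63.5
```

Emit:
{"name": "move_arm", "arguments": {
  "plan": [-7,-40,0,0,0,0,20,-7,-40,0,0,0,0,20,-5,-30,0,0,0,0,20,-4,-20,-20,0,0,0,20,0,-10,-30,0,0,0,20,0,0,-30,0,0,0,20,0,0,-20,0,0,0,20,0,0,-10,0,0,0,20,0,0,-10,0,0,0,20,0,0,0,0,0,0,20,0,0,0,0,0,0,20]
}}

```text
time: 5.25
eef_pos: [0.4601, -0.382, 0.0522]
tcp_rot: [0.61, 0.793, -0.0, 0.001]
contact_force: [0.0, -0.6, -6.6]
opening: 0.479
finger_force: 63.3
```

Run:
```python
from h import *
d=cam('scene'); save(d,'s3',(90,110,290,270),3.9)
```

```text
(no output)
```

View pics/s3.png

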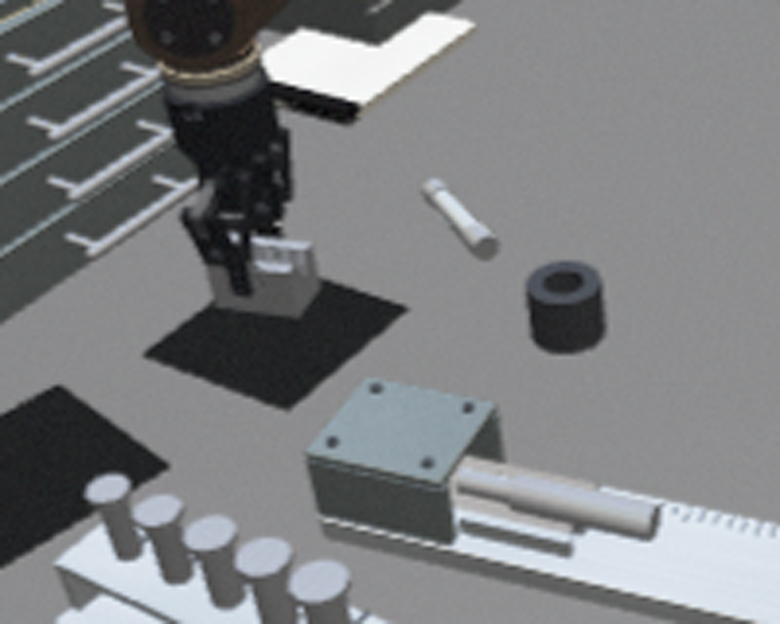

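The block is held level over the near mat, at about (265,280) with the mat centre at about (280,330). That fits its remaining height of about 35 mm, so I'm lowering it.

Emit:
{"name": "move_arm", "arguments": {
  "plan": [0,0,-10,0,0,0,20,0,0,-10,0,0,0,20,0,0,-8,0,0,0,20,0,0,-3,0,0,0,20,0,0,-2,0,0,0,20,0,0,0,0,0,0,20]
}}

```text
time: 5.9
eef_pos: [0.4597, -0.3818, 0.0182]
tcp_rot: [0.61, 0.793, -0.0, 0.0]
contact_force: [-0.0, -0.5, -6.7]
opening: 0.481
finger_force: 63.4
```

Emit:
{"name": "move_arm", "arguments": {
  "plan": [0,0,-1,0,0,0,20,0,0,-1,0,0,0,20,0,0,0,0,0,0,20]
}}

```text
time: 6.2
eef_pos: [0.4601, -0.3823, 0.0175]
tcp_rot: [0.61, 0.793, -0.0, 0.001]
contact_force: [-2.2, 1.1, 0.4]
opening: 0.478
finger_force: 64.0
```

Contact made: the load on the wrist has gone. Releasing.

Emit:
{"name": "move_arm", "arguments": {
  "plan": [0,0,0,0,0,0,85,0,0,0,0,0,0,85,0,0,0,0,0,0,85,0,0,0,0,0,0,85,0,0,0,0,0,0,85,0,0,0,0,0,0,85,0,0,20,0,0,0,85,0,0,40,0,0,0,85,0,0,40,0,0,0,85,0,0,40,0,0,0,85,0,0,40,0,0,0,85]
}}

```text
time: 7.3
eef_pos: [0.4595, -0.3815, 0.1979]
tcp_rot: [0.61, 0.793, -0.0, -0.0]
contact_force: [0.9, -0.9, -0.4]
opening: 0.998
finger_force: 0.0
```

Run:
```python
from h import *
print(ctrl.get_state()['opening'])
d=cam('scene'); save(d,'s4',(90,110,290,270),3.9)
```

```text
0.9984318706038352
```

View pics/s4.png

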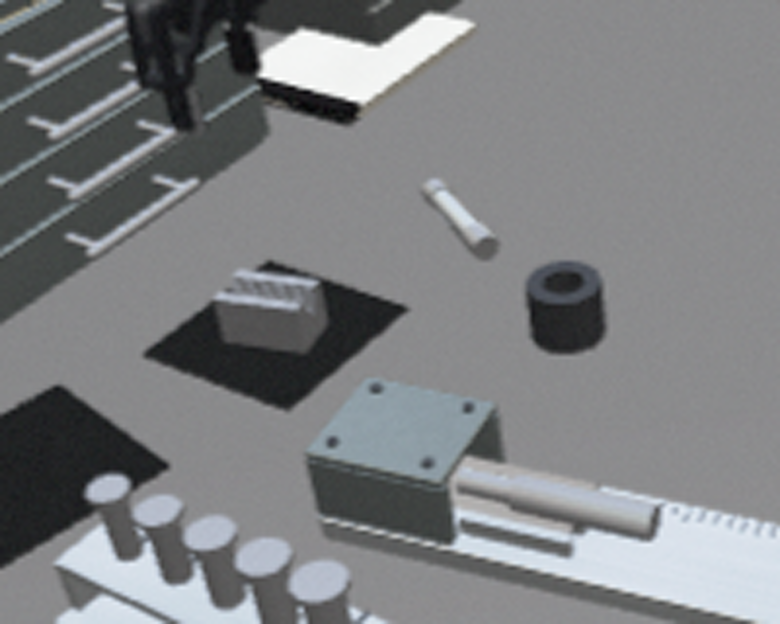

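The V-block stands groove up on the near mat, at about (272,310), and is released. The punch hasn't moved. Next I bring the shut fingers behind the carriage post, turned across the bed.

Emit:
{"name": "move_arm", "arguments": {
  "plan": [5,48,0,0,0,-0.5,0,5,48,0,0,0,-0.5,0,5,48,0,0,0,-0.5,0,5,48,0,0,0,-0.5,0,5,48,0,0,0,-0.5,0,5,48,0,0,0,-0.5,0,5,48,0,0,0,-0.5,0,5,48,0,0,0,-0.5,0,5,48,0,0,0,-0.5,0,5,48,0,0,0,-0.5,0,5,48,0,0,0,-0.5,0,5,48,0,0,0,-0.5,0]
}}

```text
time: 8.55
eef_pos: [0.5195, 0.1964, 0.1963]
tcp_rot: [0.65, 0.76, 0.0, 0.0]
contact_force: [0.7, -0.7, 0.5]
opening: 0.0
finger_force: 0.0
```

Emit:
{"name": "move_arm", "arguments": {
  "plan": [2,33,0,0,0,0,0,0,0,-40,0,0,0,0,0,0,-40,0,0,0,0,0,0,-30,0,0,0,0,0,0,-20,0,0,0,0,0,0,0,0,0,0,0]
}}

```text
time: 9.15
eef_pos: [0.5186, 0.2266, 0.0623]
tcp_rot: [0.65, 0.76, -0.003, -0.002]
contact_force: [-0.1, 0.1, -0.1]
opening: -0.003
finger_force: 0.0
```

Run:
```python
from h import *
print(ctrl.get_state()['contact_force'])
d=cam('scene'); save(d,'s5',(185,130,385,290),3.9)
```

```text
[-0.08217802  0.14058441 -0.09985427]
```

View pics/s5.png

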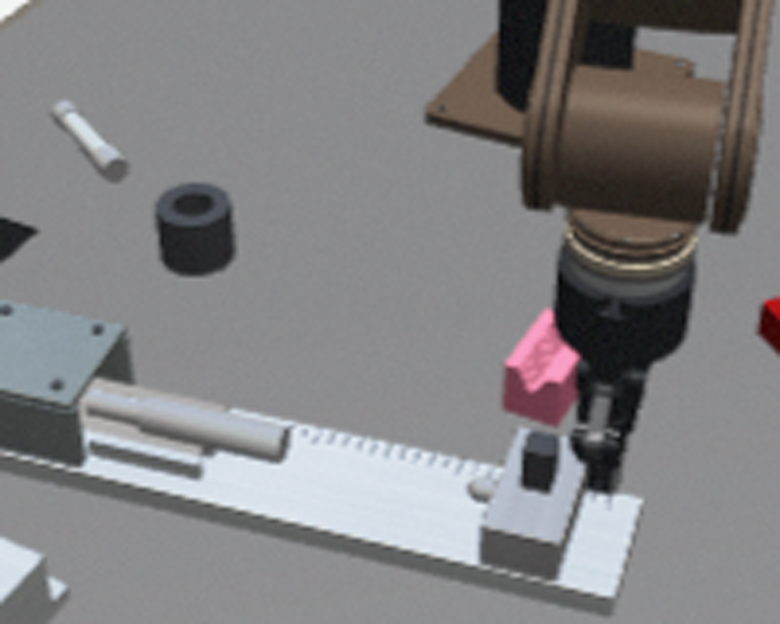

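The shut fingers are just behind the post: fingers at about (600,470), post at (540,460). The bed is clear up to the punch tail at about (285,440), so I start sliding.

Emit:
{"name": "move_arm", "arguments": {
  "plan": [3,0,4,0,0,0,0,1.2,-8,0,0,0,0,0,1.2,-8,0,0,0,0,0,1.5,-10,0,0,0,0,0,1.5,-10,0,0,0,0,0,1.5,-10,0,0,0,0,0,1.5,-10,0,0,0,0,0,1.5,-10,0,0,0,0,0,1.5,-10,0,0,0,0,0,1.5,-10,0,0,0,0,0,1.5,-10,0,0,0,0,0,1.5,-10,0,0,0,0,0]
}}

```text
time: 10.4
eef_pos: [0.5419, 0.1213, 0.0721]
tcp_rot: [0.651, 0.759, 0.002, 0.001]
contact_force: [0.9, 4.8, 4.4]
opening: -0.0
finger_force: 2.5
```

Emit:
{"name": "move_arm", "arguments": {
  "plan": [0.9,-6,0,0,0,0,0,0.9,-6,0,0,0,0,0,0.9,-6,0,0,0,0,0,0.9,-6,0,0,0,0,0,0.7,-5,0,0,0,0,0]
}}

```text
time: 10.9
eef_pos: [0.5449, 0.0919, 0.0703]
tcp_rot: [0.65, 0.76, 0.0, -0.0]
contact_force: [0.5, 4.7, 3.4]
opening: -0.001
finger_force: 2.2
```

Emit:
{"name": "move_arm", "arguments": {
  "plan": [0.3,-2,0,0,0,0,0,0.3,-2,0,0,0,0,0,0.3,-2,0,0,0,0,0,0.3,-2,0,0,0,0,0]
}}

```text
time: 11.3
eef_pos: [0.5458, 0.0852, 0.0702]
tcp_rot: [0.651, 0.759, 0.001, -0.001]
contact_force: [-0.2, 7.9, 2.9]
opening: 0.004
finger_force: 4.0
```

Emit:
{"name": "move_arm", "arguments": {
  "plan": [0.3,-2,0,0,0,0,0,0.3,-2,0,0,0,0,0]
}}

```text
time: 11.5
eef_pos: [0.5463, 0.0814, 0.0702]
tcp_rot: [0.65, 0.76, 0.001, -0.001]
contact_force: [0.0, 8.2, 2.9]
opening: 0.004
finger_force: 4.0
```

Emit:
{"name": "move_arm", "arguments": {
  "plan": [0.3,-2,0,0,0,0,0,0.3,-2,0,0,0,0,0]
}}

```text
time: 11.7
eef_pos: [0.5469, 0.0775, 0.0702]
tcp_rot: [0.65, 0.76, 0.001, -0.001]
contact_force: [0.6, 8.0, 2.2]
opening: -0.001
finger_force: 4.1
```

Force rose from 4.7 to 8 N, so the punch is being pushed. Now advancing in small steps and watching for the stop.

Emit:
{"name": "move_arm", "arguments": {
  "plan": [0.3,-2,0,0,0,0,0,0.3,-2,0,0,0,0,0,0.3,-2,0,0,0,0,0]
}}

```text
time: 12.0
eef_pos: [0.5478, 0.0716, 0.0702]
tcp_rot: [0.65, 0.76, 0.001, -0.001]
contact_force: [0.3, 7.7, 2.4]
opening: -0.002
finger_force: 4.2
```

Emit:
{"name": "move_arm", "arguments": {
  "plan": [0.3,-2,0,0,0,0,0,0.3,-2,0,0,0,0,0,0.3,-2,0,0,0,0,0]
}}

```text
time: 12.3
eef_pos: [0.5487, 0.0657, 0.0702]
tcp_rot: [0.65, 0.76, 0.001, -0.001]
contact_force: [0.7, 8.3, 3.2]
opening: 0.001
finger_force: 4.4
```

Emit:
{"name": "move_arm", "arguments": {
  "plan": [0.3,-2,0,0,0,0,0,0.3,-2,0,0,0,0,0,0.3,-2,0,0,0,0,0]
}}

```text
time: 12.6
eef_pos: [0.5496, 0.0598, 0.0702]
tcp_rot: [0.65, 0.76, 0.001, -0.001]
contact_force: [-0.2, 8.8, 3.6]
opening: -0.0
finger_force: 4.5
```

Emit:
{"name": "move_arm", "arguments": {
  "plan": [0.3,-2,0,0,0,0,0,0.3,-2,0,0,0,0,0,0.3,-2,0,0,0,0,0]
}}

```text
time: 12.9
eef_pos: [0.5505, 0.0539, 0.0702]
tcp_rot: [0.65, 0.76, 0.001, -0.001]
contact_force: [0.0, 9.8, 3.1]
opening: -0.005
finger_force: 4.6
```

Emit:
{"name": "move_arm", "arguments": {
  "plan": [0.3,-2,0,0,0,0,0,0.3,-2,0,0,0,0,0]
}}

```text
time: 13.1
eef_pos: [0.5511, 0.0499, 0.0702]
tcp_rot: [0.65, 0.76, 0.001, -0.001]
contact_force: [0.4, 9.0, 2.5]
opening: -0.003
finger_force: 4.6
```

Emit:
{"name": "move_arm", "arguments": {
  "plan": [0.3,-2,0,0,0,0,0,0.3,-2,0,0,0,0,0,0.3,-2,0,0,0,0,0]
}}

```text
time: 13.4
eef_pos: [0.5519, 0.044, 0.0702]
tcp_rot: [0.65, 0.76, 0.001, -0.001]
contact_force: [0.7, 9.9, 3.3]
opening: 0.003
finger_force: 4.7
```

Emit:
{"name": "move_arm", "arguments": {
  "plan": [0.3,-2,0,0,0,0,0,0.3,-2,0,0,0,0,0,0.3,-2,0,0,0,0,0]
}}

```text
time: 13.7
eef_pos: [0.5524, 0.0411, 0.0703]
tcp_rot: [0.652, 0.759, 0.003, -0.004]
contact_force: [0.5, 24.9, 6.2]
opening: -0.003
finger_force: 11.9
```

The force jumped to 25 N and motion stopped: the punch is home, with about 15 N on the stop. Holding, then backing off.

Emit:
{"name": "move_arm", "arguments": {
  "plan": [0,0,0,0,0,0,0,0,0,0,0,0,0,0,0,0,0,0,0,0,0,0,0,0,0,0,0,0,0,0,0,0,0,0,0,0,0,0,0,0,0,0]
}}

```text
time: 14.3
eef_pos: [0.5524, 0.0411, 0.0702]
tcp_rot: [0.651, 0.759, 0.003, -0.004]
contact_force: [-0.3, 19.4, 4.8]
opening: 0.0
finger_force: 9.5
```

Emit:
{"name": "move_arm", "arguments": {
  "plan": [-0.3,2,0,0,0,0,0,-0.3,2,0,0,0,0,0,-0.3,2,0,0,0,0,0,-0.8,5,0,0,0,0,0,-1.5,10,0,0,0,0,0,-2,15,0,0,0,0,0,0,0,20,0,0,0,0,0,0,40,0,0,0,0,0,0,40,0,0,0,0,0,30,20,0,0,0,0,0,45,0,0,0,0,0,0,45,0,0,0,0,0]
}}

```text
time: 15.5
eef_pos: [0.5483, 0.194, 0.1919]
tcp_rot: [0.651, 0.759, 0.001, 0.001]
contact_force: [0.5, 0.1, 0.1]
opening: 0.001
finger_force: 0.0
```

Run:
```python
from h import *
s=ctrl.get_state();print(s['contact_force'],s['eef_pos'])
d=cam('scene'); save(d,'s6',(115,150,355,290),3.3)
```

```text
[0.45943441 0.11226978 0.11004612] [0.54827393 0.19399548 0.19185232]
```

View pics/s6.png

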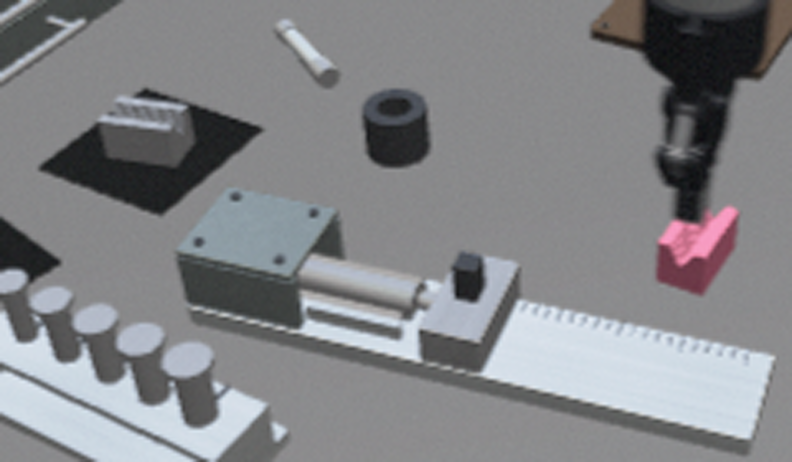

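The nose touches the punch tail at about (420,295), the V-block stands on the mat at about (147,130), and the arm is well above everything. Handing in.

```bash
python3 -c "
from plant import order
print(order.sign_off())"
```

```text
the job is handed in; nothing more can be done
None
```

The job is handed in, with no verdict shown: the V-block stands groove up on the mat nearest the base, the punch was held against the stop at an estimated 10–15 N, and the carriage was let go still touching it.

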